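# Size a shouldered pin on the hole gauge

### The job

The shouldered pin that stands alone in the single holder has lost its mark: size it on the hole gauge by pressing it, upright and gently and never forcing it, into one hole after another until you have found the hole that lets its shank through but stops its shoulder (a wider one would swallow the shoulder too). Prove it by feel: in the hole just narrower its nose must first have dropped in and stopped under a light press; a pin that is merely off-centre stops as well, so feel for the middle. Finish in the hole of its size, lowering the pin until its shoulder sits on the plate and only then letting go, and leave the two other pins and the things around as they are.

Things in the scene. Friction and masses are not known exactly. Their poses are not given: they have to be found in the camera images.
- pin_a_grip (a point): one of three pins, alike from outside. Knurled round handle 26 mm wide, 37 mm tall; under it a 10 mm long shoulder; under that a 38 mm long shank, its last 4 mm tapering by 2.5 mm in radius to a flat tip. Shank 10, 13.5 or 17 mm wide (one each, which is which is not told), shoulder 3.5 mm wider. 0.11 kg. Point: handle's centre, 28.5 mm above the shoulder's underside, 66.5 mm above the tip; z up the pin
- pin_b_grip (a point): one of three pins, alike from outside. Knurled round handle 26 mm wide, 37 mm tall; under it a 10 mm long shoulder; under that a 38 mm long shank, its last 4 mm tapering by 2.5 mm in radius to a flat tip. Shank 10, 13.5 or 17 mm wide (one each, which is which is not told), shoulder 3.5 mm wider. 0.11 kg. Point: handle's centre, 28.5 mm above the shoulder's underside, 66.5 mm above the tip; z up the pin
- pin_c_grip (a point): one of three pins, alike from outside. Knurled round handle 26 mm wide, 37 mm tall; under it a 10 mm long shoulder; under that a 38 mm long shank, its last 4 mm tapering by 2.5 mm in radius to a flat tip. Shank 10, 13.5 or 17 mm wide (one each, which is which is not told), shoulder 3.5 mm wider. 0.11 kg. Point: handle's centre, 28.5 mm above the shoulder's underside, 66.5 mm above the tip; z up the pin
- gauge: hole gauge: fixed steel plate 44 x 156 x 10 mm on two end legs, top 54 mm above the bench, open beneath; five graded holes in a row along its y, 28 mm apart, narrowest at +y. A shank has 1.5 mm play in its hole, where its shoulder stops on the plate; a wider hole swallows the shoulder; in the next narrower just the nose enters, some 2.4 mm. Origin: on the bench under the middle hole
- hole_1 (a point): centre of the gauge's 8 mm hole (number 1 of 5 from the narrow end, marked by as many punched dots), on the plate's top face; axes as the gauge
- hole_2 (a point): centre of the gauge's 11.5 mm hole (number 2 of 5 from the narrow end, marked by as many punched dots), on the plate's top face; axes as the gauge
- hole_3 (a point): centre of the gauge's 15 mm hole (number 3 of 5 from the narrow end, marked by as many punched dots), on the plate's top face; axes as the gauge
- hole_4 (a point): centre of the gauge's 18.5 mm hole (number 4 of 5 from the narrow end, marked by as many punched dots), on the plate's top face; axes as the gauge
- hole_5 (a point): centre of the gauge's 22 mm hole (number 5 of 5 from the narrow end, marked by as many punched dots), on the plate's top face; axes as the gauge
- single_mouth (a point): mouth of the single holder: a fixed white square block 40 mm wide, 54 mm tall, on a 54 mm foot, with one 22.5 mm socket; the pin to be sized stands in it, the underside of its handle on the block's top, perhaps some mm off-centre. Point: on the block's top, 54 mm above the bench
- twin_mouth_1 (a point): mouth 1 of the twin holder: a fixed white block like the single holder but 88 mm long, with two sockets 48 mm apart, in which the two other pins stand and stay. Point: on the block's top, 54 mm above the bench
- twin_mouth_2 (a point): mouth 2 of the twin holder: a fixed white block like the single holder but 88 mm long, with two sockets 48 mm apart, in which the two other pins stand and stay. Point: on the block's top, 54 mm above the bench
- marker_black: felt marker, 17 x 135 x 16 mm, white barrel and blue cap, lying on the bench beyond the holders; a bystander to be left alone. Origin: centre of its underside
- sticky_notes: block of yellow notes, 76 x 76 x 14 mm, lying beyond the gauge; a bystander to be left alone. Origin: centre of its underside
- timer: small bench timer, 60 x 68 x 30 mm; a bystander to be left alone. Origin: centre of its underside
- petri_dish: shallow clear dish, 62 mm wide, 14 mm tall; a bystander to be left alone. Origin: centre of its underside
Things that resemble listed ones, but are neither listed nor needed, are in the scene too. What is shaped like the part that bears pin_a_grip but yellow is not meant.

How it is judged:
By the outcome, as a careful person would: the job done as asked, in the order asked, and still so for the second after the job is handed in, with the robot touching nothing.
It also fails if it takes over 72 s, if anything falls off the work surface, if the arm or the gripper's body presses on something with over 40 N, if the wrist force passes 120 N, or if a joint passes its speed limit or range.

### The arm

A 6-joint arm with a two-finger parallel gripper is mounted at the origin on a cart in front of the work surface, level with it; the furniture and walls round the work are solid. World frame = base frame: x ahead of the robot, y to its left, z up, the work surface at z = 0. Lengths are in m, angles in rad, forces in N, time in s.
With the tool pointing down it reaches from about 0.35 to 0.85 m from the base axis. Payload 8.1 kg.
Tool frame: the origin (TCP) lies midway between the tips of the shut fingers; the grasp point (between the pads) lies 19 mm behind it; z points along the fingers, y is the line along which they close (so a half turn about z gives the same grasp; the last joint's range is limited). The gripper opens to 85 mm and grips with 20 to 120 N. Pads are 22 mm wide; open, the fingers measure 114 mm over their backs; the gripper's body (76 mm by 85 mm) begins 54 mm behind the grasp point. The pads swing forward as they close: fully open they stand 13 mm farther back than shut.
Start: joints at [1.245, 0.13, 1.488, -0, 1.523, -0.085], TCP at [0.143, 0.583, 0.231] pointing down, gripper open.
Joint ranges: [-2.96, 2.96], [-0.89, 2.26], [0.02, 2.5], [-1.34, 4.48], [0, 2.73], [-2.66, 2.66]. Speed limits (rad/s): [2.39, 2.39, 2.79, 3.14, 3.14, 3.14].

### API

Orientations are given as a unit quaternion [x, y, z, w].
In Python, from rig import observe, camera, get_calibration, close_job gives the robot as it stands.
- The arm moves only by the tool step_arm, never from a script. Its argument "moves" is text: rows parted by semicolons, each of 6 numbers parted by spaces: the shift along the tool's x, y, z scaled (see below), then the turn, a rotation vector about the tool's x, y, z scaled (see below). A call has 1 to 12 rows; each row shifts and turns the commanded pose from where the row before left it, along the tool's axes as they then stand; what a row does not reach is not made up. The controller multiplies each number of a shift by 150 mm and each number of a turn by 180 degrees. A row lasts 1/12 s, in which the tool goes at most 41.7 mm and 7.16 degrees, less where a joint would pass 70% of its speed; a pose out of reach is approached as far as the arm can. A call with a number of a shift or a turn outside -1 to 1 is refused whole. A call with a gripper value outside its range is refused whole. "gripper" is the gripper's target within -1 to 1 (shut at 1, half-way at 0, fully open at -1), set as the call begins (left out, the last holds). The fingers move at their own pace and stop on an object; "force" is the grip in N (left out, the last holds). Time passes only in rows, so rows that do not move let the fingers close. It gives the time, the measured TCP pose, the force, the opening and the grip force at its end, in the units of the state.
- observe(): the state, without advancing time (a new reading comes with each control period).
- camera(name): name is "scene" or "top" or "wrist"; returns (picture, depth): 420x560x3 uint8, red, green, blue; 420x560 float32, m along the optical axis (not along the pixel's ray), 0 where there is no reading.
- get_calibration(name): a dict with "fov_y" (degrees; the focal length in pixels is half the picture's height over the tangent of half this angle, whatever the lens; pixels are square), "cx", "cy" (the principal point, pixels), "R" (3x3) and "t" (3): a world point X has camera coordinates R X + t. Camera axes: x right, y down, z forward; pixel columns grow to the right and rows downward; lengths in m; the calibration is good to about 2 mm. The wrist camera is an equidistant fisheye: a pixel r from the principal point sees the ray r / f radians off the axis. A picture is of the moment at which its call begins: read the wrist's pose just before it. get_calibration takes no time and is no camera call; for the wrist camera it gives the pose at the moment of the call.
- close_job(): hands the job in; it is judged then, once.
The state is a dict: "t": time; "joints": joint angles; "qd": joint speeds; "tau": joint torques, N m; "position": TCP position; "tcp_rot": TCP orientation; "force": force on the tool from outside, world axes, zero at the start; "moment": the same for the moment, N m; "grip_width": opening from 0.0 (shut) to 1.0 (fully open); "finger_force": force on a finger pad.
Only numpy, scipy, OpenCV 4.12 (cv2) and the standard library are available. Lean on these libraries where they do the work, as an engineer would, in place of code of your own. Each camera call takes 0.05 s, during which the arm holds its last target. There are 200 camera calls.

## Working session

There is one attempt and no reset: what is moved stays moved. The work goes in short steps, Python scripts to look and compute and a tool call to move; the robot and the scene stay as the last step left them, time stands still between calls to the robot, and variables do not carry over. Pictures are saved under pics/ and viewed, at most 10 in all, crops included, and the job is handed in when it is done.

Besides the shell and the picture viewer there is one more tool, called after "Request:" as name(argument=value, ...) on one line, values as JSON. step_arm: Moves the arm, as the interface text tells. Shifts and turns lie within -1 to 1; 1 stands for 150 mm of shift or 180 degrees of turn. Its arguments: {"type":"object","properties":{"moves":{"type":"string"},"gripper":{"type":"number"},"force":{"type":"number"}},"required":["moves"]}

```bash
ls; mkdir -p pics; cat > h.py <<'E'
import numpy as np,cv2
from rig import observe,camera,get_calibration,close_job
def grab(n):
    c=get_calibration(n);p,d=camera(n);np.savez(f'{n}.npz',p=p,d=d,**{k:np.array(c[k]) for k in c});return p,d,c
def load(n): z=np.load(f'{n}.npz');return z['p'],z['d'],{k:z[k] for k in('fov_y','cx','cy','R','t')}
def ray(c,u,v,fish=False):
    f=210/np.tan(np.radians(float(c['fov_y']))/2);x=(u-float(c['cx']));y=(v-float(c['cy']))
    if fish:
        r=np.hypot(x,y)+1e-9;th=r/f;d=np.array([np.sin(th)*x/r,np.sin(th)*y/r,np.cos(th)])
    else: d=np.array([x/f,y/f,1])
    R=np.array(c['R']);return -R.T@np.array(c['t']),R.T@d
def onz(c,u,v,z,fish=False):
    o,d=ray(c,u,v,fish);return o+d*(z-o[2])/d[2]
E
python3 - <<'E'
from h import *
for n in('top','scene','wrist'):
    p,d,c=grab(n);cv2.imwrite(f'pics/{n}0.png',p[:,:,::-1]);print(n,c['fov_y'],-np.array(c['R']).T@c['t'])
s=observe();print(s)
E
```

```text
pics
top 49.46572223414687 [ 0.51784756 -0.1862157   1.14561736]
scene 43.841623211964034 [ 0.10603752 -0.9775644   0.52715264]
wrist 65.70646984690485 [0.06982431 0.60188333 0.37359033]
{'t': 0.15, 'joints': array([ 1.24461467e+00,  1.31015743e-01,  1.48907277e+00, -4.68336586e-06,
        1.52297744e+00, -8.54255256e-02]), 'qd': array([-9.01333938e-05, -1.91074440e-03, -3.72263912e-03, -1.08105613e-03,
        3.68795338e-04, -6.22837590e-04]), 'tau': array([ 1.92477910e-04, -5.70068336e+01, -5.01152658e+01, -2.66041116e-04,
        9.75623931e-03, -4.04190814e-05]), 'position': array([0.14291711, 0.58228234, 0.23044467]), 'tcp_rot': array([ 1.20087401e-01,  9.92763050e-01, -7.21583741e-04, -1.48247964e-04]), 'force': array([-0.10651787, -0.0528153 ,  0.00749653]), 'moment': array([-0.04992277, -0.00104073,  0.02132392]), 'finger_force': 0.0, 'grip_width': 0.9992947860409682}
```

View pics/top0.png

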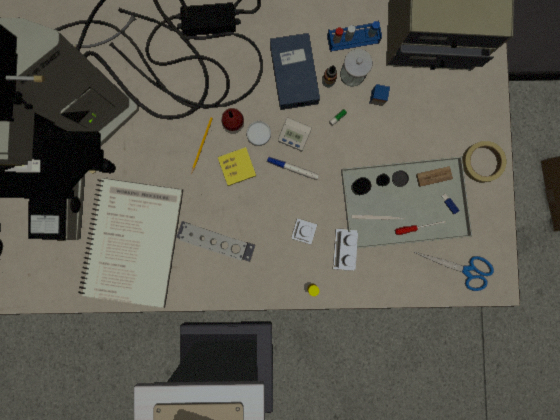

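View pics/scene0.png

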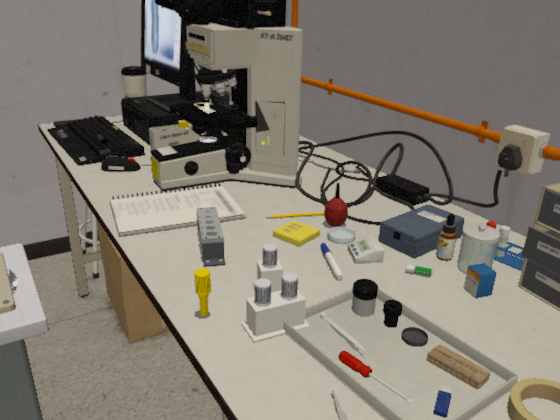

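Top picture: gauge at (216,242), single holder at (304,231), twin holder at (345,249), decoy yellow pin at (313,291), notes (237,166), marker (292,168). Scene picture: single holder (269,262), twin (276,300), gauge (210,236), yellow pin (203,292). Candidates for the pin to be sized: top (304,231) grey pin in the single holder, (345,238)/(345,260) in the twin, and (313,291), which is yellow. I choose (304,231) and check it in a crop.

```bash
python3 - <<'E'
from h import *
p,d,c=load('top')
cv2.imwrite('pics/crop.png',cv2.resize(p[210:305,170:370],None,fx=4,fy=4,interpolation=cv2.INTER_CUBIC)[:,:,::-1])
for n,u,v,z in [('single',304,231,.09),('hole?',186,234,.054),('h',235,247,.054),('twin1',345,238,.054),('twin2',345,260,.054),('yellow',313,291,.05)]:
    print(n,onz(c,u,v,z).round(4),d[v,u], (ray(c,u,v)[0]+ray(c,u,v)[1]*d[v,u]).round(4))
E
```

```text
single [ 0.5209 -0.2601  0.09  ] 1.049225 [ 0.5209 -0.2598  0.0944]
hole? [0.5184 0.0194 0.054 ] 1.0864153 [0.5184 0.0189 0.0564]
h [ 0.4856 -0.0973  0.054 ] 1.1405972 [ 4.84e-01 -9.29e-02  1.00e-04]
twin1 [ 0.5027 -0.3601  0.054 ] 1.071775 [ 0.5029 -0.3575  0.0709]
twin2 [ 0.4505 -0.3587  0.054 ] 1.0545402 [ 0.4524 -0.3539  0.0848]
yellow [ 0.3783 -0.2813  0.05  ] 1.0526627 [ 0.3823 -0.2785  0.0819]
```

View pics/crop.png

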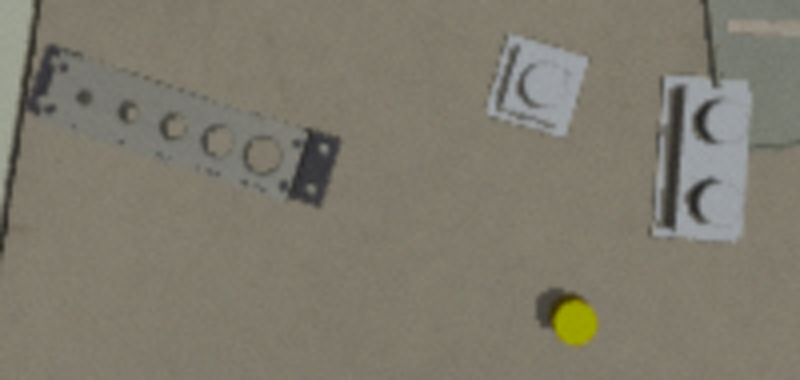

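The crop confirms it. The pin in the single holder is at top (307,231), the twin pins at (350,240) and (349,260), and yellow at (314,290). The gauge's holes run from the smallest at (191,234) to the widest at (236,248).

```bash
python3 - <<'E'
from h import *
p,d,c=load('top')
V,U=np.mgrid[210:305,170:370];V=V.ravel();U=U.ravel()
P=np.array([ray(c,u,v)[0]+ray(c,u,v)[1]*d[v,u] for u,v in zip(U,V)])
m=(P[:,2]>.082)&(np.hypot(P[:,0]-.52,P[:,1]+.263)<.03);print('single top',m.sum(),P[m].mean(0).round(4),P[m].min(0).round(4),P[m].max(0).round(4))
m=(P[:,2]>.045)&(P[:,2]<.065)&(P[:,1]>-.13)&(P[:,0]<.58)
Q=P[m][:,:2].astype(np.float32);r=cv2.minAreaRect(Q);print('gauge',r,P[m][:,2].mean())
z=np.zeros(d.shape,np.uint8);z[V[m],U[m]]=255
cs,_=cv2.findContours(z,cv2.RETR_CCOMP,cv2.CHAIN_APPROX_NONE)
for k in cs:
    if cv2.contourArea(k)<400:
        (u,v),rr=cv2.minEnclosingCircle(k);print(round(u,1),round(v,1),round(rr,1),onz(c,u,v,.054).round(4))
p,d,c=load('wrist')
print(np.array(c['R']).round(3).tolist(),float(c['cx']),float(c['cy']))
E
```

```text
single top 99 [ 0.5217 -0.2646  0.0901] [ 0.5092 -0.2763  0.0864] [ 0.5347 -0.2529  0.0959]
gauge ((0.5005538463592529, -0.044441983103752136), (0.15621179342269897, 0.04434521123766899), 71.05274200439453) 0.05326869476452507
235.2 248.2 5.3 [ 0.4828 -0.0977  0.054 ]
224.1 244.5 4.6 [ 0.4919 -0.0714  0.054 ]
213.0 241.0 4.0 [ 0.5007 -0.045   0.054 ]
202.0 237.5 3.0 [ 0.5095 -0.0188  0.054 ]
191.0 233.8 2.2 [0.5186 0.0074 0.054 ]
203.0 231.0 1.0 [ 0.5249 -0.0213  0.054 ]
[[0.238, 0.971, -0.001], [0.928, -0.227, 0.295], [0.286, -0.072, -0.955]] 277.44393085166803 209.9624958898305
```

Request:
step_arm(moves="-0.184 -0.197 0 0 0 0;-0.184 -0.197 0 0 0 0;-0.184 -0.197 0 0 0 0;-0.184 -0.197 0 0 0 0;-0.184 -0.197 0 0 0 0;-0.184 -0.197 0 0 0 0;-0.184 -0.197 0 0 0 0;-0.184 -0.197 0 0 0 0;-0.184 -0.197 0 0 0 0;-0.184 -0.197 0 0 0 0;-0.184 -0.197 0 0 0 0;-0.184 -0.197 0 0 0 0")

```text
t: 1.15
position: [0.3805, 0.1575, 0.2313]
tcp_rot: [0.12, 0.993, 0.0, 0.0]
force: [1.1, -0.0, 0.4]
grip_width: 0.999
finger_force: 0.0
```

Request:
step_arm(moves="-0.133 -0.21 0 0 0 0;-0.133 -0.21 0 0 0 0;-0.133 -0.21 0 0 0 0;-0.133 -0.21 0 0 0 0;-0.133 -0.21 0 0 0 0;-0.133 -0.21 0 0 0 0;-0.133 -0.21 0 0 0 0;-0.133 -0.21 0 0 0 0;-0.133 -0.21 0 0 0 0;-0.133 -0.21 0 0 0 0;-0.133 -0.21 0 0 0 0;-0.133 -0.21 0 0 0 0")

```text
t: 2.15
position: [0.5226, -0.2667, 0.2308]
tcp_rot: [0.12, 0.993, 0.0, -0.0]
force: [0.2, -0.3, -0.9]
grip_width: 0.999
finger_force: 0.0
```

Request:
step_arm(moves="0 0 0 0 0 0.039;0 0 0 0 0 0.039;0 0 0 0 0 0.039;0 0 0 0 0 0.039;0 0 0 0 0 0.039;0 0 0 0 0 0.039;0 0 0 0 0 0.039;0 0 0 0 0 0.039;0 0 0 0 0 0.039;0 0 0 0 0 0.039;0 0 0 0 0 0.039;0 0 0 0 0 0.039", gripper=-0.2)

```text
t: 3.15
position: [0.5223, -0.2648, 0.2309]
tcp_rot: [0.757, 0.654, -0.0, -0.0]
force: [0.1, 0.2, 0.1]
grip_width: 0.598
finger_force: 0.0
```

Request:
step_arm(moves="0 0 0 0 0 0.03;0 0 0 0 0 0.03;0 0 0 0 0 0;0 0 0 0 0 0")

```text
t: 3.48
position: [0.5224, -0.2648, 0.231]
tcp_rot: [0.812, 0.583, -0.0, -0.0]
force: [0.9, -0.2, 0.3]
grip_width: 0.602
finger_force: 0.0
```

```bash
python3 - <<'E'
from h import *
p,d,c=grab('wrist');cv2.imwrite('pics/w1.png',p[:,:,::-1]);print(observe()['position'])
E
```

```text
[ 0.52238175 -0.26475248  0.23105141]
```

View pics/w1.png

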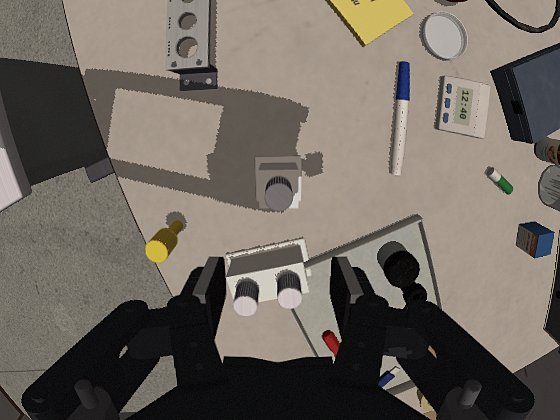

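Wrist picture: the pin's handle is at about (279,193), the twin pins at (245,297) and (289,290), and the yellow one at (160,245). I'll check the pin's position from this view and refine it.

```bash
python3 - <<'E'
from h import *
p,d,c=load('wrist')
V,U=np.mgrid[160:225,245:315];V=V.ravel();U=U.ravel()
def pt(u,v):
    o,r=ray(c,u,v,True); r0=np.array(c['R'])@r; return o+r*d[v,u]/r0[2]
P=np.array([pt(u,v) for u,v in zip(U,V)])
m=(P[:,2]>.086)&(P[:,2]<.1);print(m.sum(),P[m].mean(0).round(4),P[m].min(0).round(4),P[m].max(0).round(4))
z=np.zeros(d.shape,np.uint8);z[V[m],U[m]]=255
e=cv2.fitEllipse(max(cv2.findContours(z,0,1)[0],key=cv2.contourArea));print(e,onz(c,*e[0],.091,True))
m=(P[:,2]>.05)&(P[:,2]<.058);print('block',P[m].mean(0),cv2.minAreaRect(P[m][:,:2].astype(np.float32)))
E
```

```text
616 [ 0.5232 -0.263   0.0914] [ 0.5105 -0.2761  0.086 ] [ 0.536  -0.251   0.0934]
((278.2184143066406, 196.68133544921875), (26.630199432373047, 27.900257110595703), 86.01549530029297) [ 0.52314842 -0.26306353  0.091     ]
block [ 0.52473462 -0.25917297  0.0546233 ] ((0.5227100253105164, -0.26427292823791504), (0.03954363614320755, 0.040237851440906525), 71.9734878540039)
```

Request:
step_arm(moves="0.007 0 0.25 0 0 0;0 0 0.25 0 0 0;0 0 0.25 0 0 0;0 0 0.2 0 0 0;0 0 0.13 0 0 0;0 0 0.07 0 0 0;0 0 0 0 0 0;0 0 0 0 0 0")

```text
t: 4.2
position: [0.523, -0.264, 0.0593]
tcp_rot: [0.813, 0.582, -0.0, -0.0]
force: [0.6, -1.0, 0.2]
grip_width: 0.6
finger_force: 0.0
```

Request:
step_arm(moves="0 0 0 0 0 0;0 0 0 0 0 0;0 0 0 0 0 0;0 0 0 0 0 0;0 0 0 0 0 0;0 0 0 0 0 0;0 0 0 0 0 0;0 0 0 0 0 0", gripper=1, force=40)

```text
t: 4.87
position: [0.5241, -0.2648, 0.0613]
tcp_rot: [0.813, 0.582, 0.001, 0.002]
force: [-2.3, 0.2, 5.6]
grip_width: 0.293
finger_force: 39.0
```

Request:
step_arm(moves="0 0 -0.05 0 0 0;0 0 -0.1 0 0 0;0 0 -0.2 0 0 0;0 0 -0.2 0 0 0;0 0 -0.1 0 0 0;0 0 -0.05 0 0 0;0 0 0 0 0 0;0 0 0 0 0 0")

```text
t: 5.53
position: [0.5228, -0.2638, 0.1636]
tcp_rot: [0.813, 0.582, 0.0, 0.0]
force: [0.9, -1.3, -1.9]
grip_width: 0.29
finger_force: 43.4
```

```bash
python3 - <<'E'
from h import *
s=observe();print(s['position'],s['tcp_rot'],s['force'],s['moment'])
p,d,c=grab('scene')
R=np.array(c['R']);x=R@s['position']+c['t'];f=210/np.tan(np.radians(c['fov_y'])/2);u=int(f*x[0]/x[2]+c['cx']);v=int(f*x[1]/x[2]+c['cy']);print(u,v)
cv2.imwrite('pics/s1.png',cv2.resize(p[v-60:v+60,u-80:u+80],None,fx=5,fy=5,interpolation=cv2.INTER_CUBIC)[:,:,::-1])
E
```

```text
[ 0.52277243 -0.26376499  0.16364453] [8.13259049e-01 5.81901805e-01 4.59393933e-05 7.95847090e-05] [ 0.88199211 -1.2727917  -1.90590705] [-0.00769473  0.0116974   0.01333585]
269 208
```

View pics/s1.png

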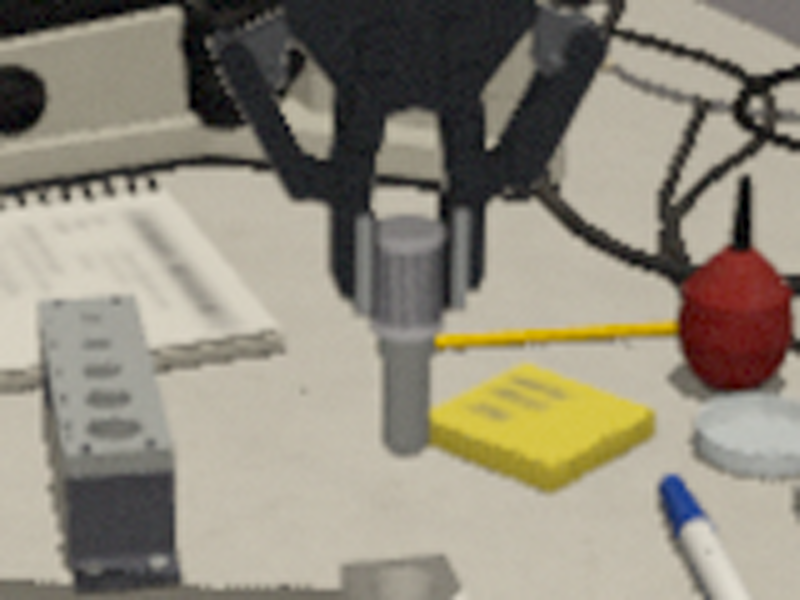

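The pin hangs upright. Its shank is about 47 px wide against 68 px for the 26 mm handle, so about 17 mm, surely not 10. I'll test holes 2, 3, 4 in that order and confirm by feel.

Request:
step_arm(moves="0.1 -0.04 0 0 0 0;0.19 -0.076 0 0 0 0;0.21 -0.083 0 0 0 0;0.21 -0.083 0 0 0 0;0.21 -0.083 0 0 0 0;0.21 -0.083 0 0 0 0;0.19 -0.076 0 0 0 0;0.137 -0.053 0 0 0 0;0.07 -0.028 0 0 0 0;0 0 0 0 0 0;0 0 0 0 0 0;0 0 0 0 0 0")

```text
t: 6.58
position: [0.5105, -0.0184, 0.1631]
tcp_rot: [0.813, 0.582, -0.001, -0.0]
force: [-0.4, 0.0, -0.8]
grip_width: 0.29
finger_force: 43.3
```

```bash
python3 - <<'E'
from h import *
s=observe();print(s['position'],s['tcp_rot'],s['force'])
p,d,c=grab('wrist');cv2.imwrite('pics/w2.png',p[:,:,::-1])
E
```

```text
[ 0.51054392 -0.01836312  0.16314696] [ 8.13351600e-01  5.81772178e-01 -5.24735454e-04 -1.81161425e-04] [-0.38999282  0.02092695 -0.81155049]
```

View pics/w2.png

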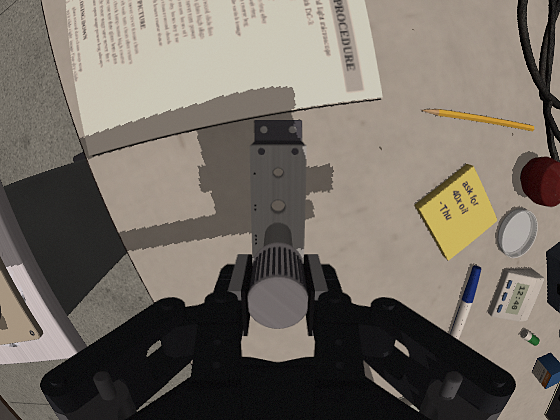

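Wrist picture: holes 1 and 2 are at (278,173) and (278,207), the tip is near (279,228), and the handle top is near (279,301). I'll measure the holes and the pin axis in this same view.

```bash
python3 - <<'E'
from h import *
p,d,c=load('wrist');g=cv2.cvtColor(p,cv2.COLOR_RGB2GRAY)
def pt(u,v):
    o,r=ray(c,u,v,True); return o+r*d[v,u]/(np.array(c['R'])@r)[2]
ex=np.array([.3229,.9465,0]);ey=np.array([.9465,-.3229,0]);tcp=np.array([.51054,-.01836,.16315])
for (u0,v0) in((278,173),(278,207)):
    m=np.zeros(g.shape,np.uint8);w=d[v0-12:v0+13,u0-12:u0+13]
    zz=np.array([[pt(u,v)[2] for u in range(u0-12,u0+13)] for v in range(v0-12,v0+13)])
    m[v0-12:v0+13,u0-12:u0+13]=(zz<.045)*255
    k=max(cv2.findContours(m,0,1)[0],key=cv2.contourArea);e=cv2.minEnclosingCircle(k)
    q=onz(c,*e[0],.054,True);print('hole',e,q.round(4),((q-tcp)@ex).round(4),((q-tcp)@ey).round(4))
# all points of pin: handle top & shank
P=[];I=[]
for v in range(205,340):
    for u in range(240,320):
        q=pt(u,v)
        if .08<q[2]<.21: P.append(q);I.append((u,v))
P=np.array(P);I=np.array(I);a=(P-tcp)@ex;b=(P-tcp)@ey
zt=P[:,2].max();print('zmax',zt,'zmin',P[:,2].min())
m=(P[:,2]>np.percentile(P[:,2],99)-.003)&(abs(b)<.0135)
print('top z',np.median(P[m][:,2]),'a',a[m].min(),a[m].max(),'b',b[m].min(),b[m].max(),m.sum())
for z0,z1 in((.107,.112),(.112,.120),(.12,.13),(.13,.14)):
    m=(P[:,2]>z0)&(P[:,2]<z1)&(abs(b)<.0135)
    if m.sum(): print(z0,m.sum(),'b',b[m].min().round(4),b[m].max().round(4),'amax',a[m].max().round(4),'amin',a[m].min().round(4), 'cols',I[m][:,0].min(),I[m][:,0].max())
E
```

```text
hole ((277.55712890625, 172.0142822265625), 4.557278156280518) [0.5198 0.0102 0.054 ] 0.03 -0.0004
hole ((277.5384521484375, 205.0), 6.538570880889893) [ 0.5111 -0.0154  0.054 ] 0.0029 -0.0004
zmax 0.20997289420847418 zmin 0.11174154742386236
top z 0.20788715478625217 a -0.0005337551893892003 0.007720597218886876 b 0.013293237152390364 0.013494637900198028 16
0.107 2 b -0.0052 0.0005 amax 0.0086 amin 0.0074 cols 270 279
0.112 104 b -0.0084 0.0079 amax 0.0095 amin 0.0028 cols 265 291
0.12 154 b -0.0086 0.0078 amax 0.0092 amin 0.0023 cols 264 291
0.13 169 b -0.0082 0.0081 amax 0.0095 amin 0.0021 cols 264 292
```

Request:
step_arm(moves="0.005 0 0.05 0 0 0;0 0 0.1 0 0 0;0 0 0.1 0 0 0;0 0 0.06 0 0 0;0 0 0.015 0 0 0;0 0 0 0 0 0;0 0 0 0 0 0")

```text
t: 7.22
position: [0.5114, -0.0174, 0.1154]
tcp_rot: [0.813, 0.582, 0.0, 0.0]
force: [0.9, -0.3, -0.2]
grip_width: 0.292
finger_force: 43.3
```

Request:
step_arm(moves="0 0 0.005 0 0 0;0 0 0.005 0 0 0;0 0 0.005 0 0 0;0 0 0 0 0 0;0 0 0 0 0 0")

```text
t: 7.63
position: [0.5112, -0.017, 0.113]
tcp_rot: [0.813, 0.582, 0.0, 0.0]
force: [0.2, -0.3, -1.3]
grip_width: 0.291
finger_force: 43.3
```

Request:
step_arm(moves="-0.004 0 0.007 0 0 0;0 0 0.007 0 0 0;0 0 0 0 0 0;0 0 0 0 0 0")

```text
t: 7.97
position: [0.5108, -0.0176, 0.1105]
tcp_rot: [0.813, 0.582, -0.0, -0.0]
force: [0.1, -0.1, -1.0]
grip_width: 0.289
finger_force: 43.3
```

Request:
step_arm(moves="0 0 0.007 0 0 0;0 0 0.007 0 0 0;0 0 0 0 0 0;0 0 0 0 0 0")

```text
t: 8.3
position: [0.5113, -0.0176, 0.1091]
tcp_rot: [0.813, 0.582, 0.0, 0.0]
force: [-0.2, 0.6, 4.3]
grip_width: 0.295
finger_force: 44.0
```

Request:
step_arm(moves="0 0 0.006 0 0 0;0 0 0 0 0 0;0 0 0 0 0 0")

```text
t: 8.55
position: [0.5115, -0.0176, 0.1089]
tcp_rot: [0.813, 0.582, 0.0, 0.0]
force: [-3.0, 1.8, 10.1]
grip_width: 0.286
finger_force: 44.7
```

```bash
python3 -c "
from h import *
s=observe();print(s['t'],s['position'],s['force'],s['moment'])"
```

```text
8.55 [ 0.51147623 -0.01762283  0.10889762] [-3.04973879  1.771856   10.07401102] [0.13371706 0.77514727 0.03809942]
```

Request:
step_arm(moves="0 0 -0.04 0 0 0;-0.03 0 -0.03 0 0 0;-0.06 0 0 0 0 0;-0.06 0 0 0 0 0;-0.037 0 0 0 0 0;0 0 0 0 0 0;0 0 0.03 0 0 0;0 0 0.013 0 0 0;0 0 0 0 0 0;0 0 0 0 0 0")

```text
t: 9.38
position: [0.5016, -0.0438, 0.1112]
tcp_rot: [0.813, 0.582, -0.0, -0.0]
force: [0.3, -0.5, -1.4]
grip_width: 0.289
finger_force: 43.3
```

```bash
python3 -c "
from h import *
s=observe();print(s['t'],s['position'],s['force'],s['moment'])"
```

```text
9.3833 [ 0.50157407 -0.04384681  0.11120337] [ 0.27607437 -0.47566969 -1.42287121] [ 0.02223783 -0.00318337  0.0108886 ]
```

Request:
step_arm(moves="0 0 0.007 0 0 0;0 0 0.007 0 0 0;0 0 0.003 0 0 0;0 0 0 0 0 0;0 0 0 0 0 0;0 0 0 0 0 0")

```text
t: 9.88
position: [0.5019, -0.0441, 0.1093]
tcp_rot: [0.813, 0.582, 0.0, 0.0]
force: [-0.4, -0.8, -0.8]
grip_width: 0.288
finger_force: 43.3
```

```bash
python3 -c "
from h import *
s=observe();print(s['t'],s['position'],s['force'],s['moment'])"
```

```text
9.8833 [ 0.50193559 -0.04414268  0.10926068] [-0.41256415 -0.77681928 -0.79297255] [-0.03671023 -0.02211543 -0.01751837]
```

Request:
step_arm(moves="0 0 0.005 0 0 0;0 0 0.005 0 0 0;0 0 0 0 0 0;0 0 0 0 0 0;0 0 0 0 0 0")

```text
t: 10.3
position: [0.5019, -0.0442, 0.1077]
tcp_rot: [0.813, 0.582, -0.0, -0.0]
force: [-0.3, 0.5, -0.1]
grip_width: 0.288
finger_force: 43.3
```

```bash
python3 -c "
from h import *
s=observe();print(s['t'],s['position'],s['force'],s['moment'])"
```

```text
10.3 [ 0.5018919  -0.0441745   0.10769987] [-0.34345405  0.51274849 -0.07431549] [ 0.06360057 -0.0314311  -0.02633564]
```

The nose is already below the level where hole 2 stopped it, with no resistance. I'll keep going gently.

Request:
step_arm(moves="0 0 0.005 0 0 0;0 0 0 0 0 0;0 0 0 0 0 0;0 0 0 0 0 0")

```text
t: 10.63
position: [0.5019, -0.0442, 0.107]
tcp_rot: [0.813, 0.582, 0.0, 0.0]
force: [0.3, 1.0, -1.4]
grip_width: 0.29
finger_force: 43.4
```

Request:
step_arm(moves="0 0 0.005 0 0 0;0 0 0 0 0 0;0 0 0 0 0 0;0 0 0 0 0 0")

```text
t: 10.97
position: [0.502, -0.0442, 0.1065]
tcp_rot: [0.813, 0.582, 0.0, 0.0]
force: [-1.4, 1.8, 4.1]
grip_width: 0.292
finger_force: 43.9
```

```bash
python3 -c "
from h import *
s=observe();print(s['t'],s['position'],s['force'],s['moment'])"
```

```text
10.9667 [ 0.50200136 -0.04415347  0.10647747] [-1.42679407  1.84447084  4.05496416] [0.20750306 0.34752041 0.00991652]
```

Request:
step_arm(moves="0.002 -0.003 0.004 0 0 0;0 0 0 0 0 0;0 0 0 0 0 0;0 0 0 0 0 0")

```text
t: 11.3
position: [0.502, -0.0439, 0.1063]
tcp_rot: [0.813, 0.582, 0.0, 0.001]
force: [-2.1, 0.6, 6.8]
grip_width: 0.293
finger_force: 44.1
```

```bash
python3 -c "
from h import *
s=observe();print(s['t'],s['position'],s['force'],s['moment'])"
```

```text
11.3 [ 0.50204462 -0.04392702  0.10634653] [-2.13412272  0.57786792  6.82835708] [0.11480199 0.41851217 0.02768724]
```

Request:
step_arm(moves="0 -0.003 0.003 0 0 0;0 0 0 0 0 0;0 0 0 0 0 0;0 0 0 0 0 0")

```text
t: 11.63
position: [0.502, -0.0439, 0.1063]
tcp_rot: [0.813, 0.582, 0.001, 0.001]
force: [-1.6, 0.8, 7.8]
grip_width: 0.289
finger_force: 44.2
```

```bash
python3 -c "
from h import *
s=observe();print(s['t'],s['position'],s['tcp_rot'],s['force'],s['moment'])"
```

```text
11.6333 [ 0.50196135 -0.04387673  0.10625815] [8.13286753e-01 5.81862223e-01 5.95865702e-04 8.09369153e-04] [-1.55164438  0.80891228  7.80308339] [ 0.02715769  0.40473364 -0.02079813]
```

Hole 3: the nose dropped about 2.5 mm below the hole 2 stop, then stopped at about 8 N, so hole 3 is the hole just narrower. Next is hole 4.

Request:
step_arm(moves="0 0 -0.05 0 0 0;-0.03 0.003 -0.03 0 0 0;-0.06 0 0 0 0 0;-0.06 0 0 0 0 0;-0.037 0 0 0 0 0;0 0 0 0 0 0;0 0 0.03 0 0 0;0 0 0.02 0 0 0;0 0 0 0 0 0;0 0 0 0 0 0")

```text
t: 12.47
position: [0.4921, -0.0699, 0.109]
tcp_rot: [0.813, 0.582, -0.0, -0.0]
force: [0.7, -0.9, -1.4]
grip_width: 0.29
finger_force: 43.3
```

```bash
python3 -c "
from h import *
s=observe();print(s['t'],s['position'],s['force'],s['moment']);d=np.array([.4930,-.0704])-s['position'][:2];print(d@[.3229,.9465],d@[.9465,-.3229])"
```

```text
12.4667 [ 0.49209545 -0.0699439   0.10897194] [ 0.69149801 -0.90685024 -1.43508815] [ 0.06330556 -0.01134479 -0.01183404]
-0.00013961496471638234 0.0010034294235563835
```

Request:
step_arm(moves="-0.001 0.005 0 0 0 0;0 0 0.01 0 0 0;0 0 0.01 0 0 0;0 0 0.01 0 0 0;0 0 0 0 0 0;0 0 0 0 0 0")

```text
t: 12.97
position: [0.493, -0.0706, 0.105]
tcp_rot: [0.813, 0.582, -0.0, -0.0]
force: [0.1, -0.3, -2.0]
grip_width: 0.291
finger_force: 43.3
```

```bash
python3 -c "
from h import *
s=observe();print(s['t'],s['position'],s['force'],s['moment']);d=np.array([.4930,-.0704])-s['position'][:2];print(d@[.3229,.9465],d@[.9465,-.3229])"
```

```text
12.9667 [ 0.49301751 -0.07061886  0.10495406] [ 0.05599191 -0.34516803 -2.04891009] [-0.0173224  -0.00319438 -0.03794305]
0.00020149370797242175 -8.723977087884994e-05
```

4 mm down, already past hole 3's stop, with no force. On down.

Request:
step_arm(moves="0 0 0.008 0 0 0;0 0 0.008 0 0 0;0 0 0.008 0 0 0;0 0 0 0 0 0")

```text
t: 13.3
position: [0.493, -0.0706, 0.1012]
tcp_rot: [0.813, 0.582, -0.0, -0.0]
force: [0.8, -1.0, -1.1]
grip_width: 0.29
finger_force: 43.3
```

Request:
step_arm(moves="0 0 0.01 0 0 0;0 0 0.01 0 0 0;0 0 0.01 0 0 0;0 0 0 0 0 0")

```text
t: 13.63
position: [0.4929, -0.0706, 0.0966]
tcp_rot: [0.813, 0.582, -0.0, -0.0]
force: [0.0, -0.0, -1.2]
grip_width: 0.292
finger_force: 43.3
```

Request:
step_arm(moves="0 0 0.015 0 0 0;0 0 0.015 0 0 0;0 0 0.015 0 0 0;0 0 0.015 0 0 0;0 0 0 0 0 0")

```text
t: 14.05
position: [0.4927, -0.0706, 0.0873]
tcp_rot: [0.813, 0.582, -0.0, -0.0]
force: [-0.7, 0.9, -1.3]
grip_width: 0.292
finger_force: 43.3
```

Request:
step_arm(moves="0 0 0.015 0 0 0;0 0 0.015 0 0 0;0 0 0.015 0 0 0;0 0 0.015 0 0 0;0 0 0 0 0 0;0 0 0 0 0 0")

```text
t: 14.55
position: [0.493, -0.0706, 0.0788]
tcp_rot: [0.813, 0.582, -0.0, -0.0]
force: [1.0, 0.3, -1.0]
grip_width: 0.292
finger_force: 43.3
```

```bash
python3 -c "
from h import *
s=observe();print(s['t'],s['position'],s['force'],s['moment'])"
```

```text
14.55 [ 0.49296578 -0.07061321  0.07879351] [ 1.04491859  0.30528682 -0.97697865] [ 0.01061017 -0.00880875 -0.00751223]
```

Request:
step_arm(moves="0 0 0.01 0 0 0;0 0 0.01 0 0 0;0 0 0.01 0 0 0;0 0 0.008 0 0 0;0 0 0 0 0 0;0 0 0 0 0 0")

```text
t: 15.05
position: [0.4931, -0.0707, 0.0732]
tcp_rot: [0.813, 0.582, -0.0, -0.0]
force: [-0.0, -0.1, -1.5]
grip_width: 0.29
finger_force: 43.3
```

Request:
step_arm(moves="0 0 0.004 0 0 0;0 0 0.004 0 0 0;0 0 0 0 0 0;0 0 0 0 0 0")

```text
t: 15.38
position: [0.4932, -0.0707, 0.0721]
tcp_rot: [0.813, 0.582, 0.0, -0.0]
force: [-0.7, -0.1, -1.2]
grip_width: 0.292
finger_force: 43.3
```

Request:
step_arm(moves="0 0 0.004 0 0 0;0 0 0.004 0 0 0;0 0 0 0 0 0;0 0 0 0 0 0")

```text
t: 15.72
position: [0.4934, -0.0707, 0.0714]
tcp_rot: [0.813, 0.582, 0.0, 0.0]
force: [-2.6, 0.7, 5.0]
grip_width: 0.291
finger_force: 43.9
```

Request:
step_arm(moves="0 0 0.004 0 0 0;0 0 0 0 0 0;0 0 0 0 0 0;0 0 0 0 0 0")

```text
t: 16.05
position: [0.4935, -0.0707, 0.0714]
tcp_rot: [0.813, 0.582, 0.0, 0.0]
force: [-5.5, 0.5, 9.3]
grip_width: 0.291
finger_force: 44.6
```

```bash
python3 -c "
from h import *
s=observe();print(s['t'],s['position'],s['force'],s['moment'])"
```

```text
16.05 [ 0.49346362 -0.07074221  0.07135244] [-5.48052446  0.52100768  9.32522521] [ 0.15642729  0.90021762 -0.0256235 ]
```

It seated at 0.0714, 37.6 mm below the plate contact, which matches the 38 mm shank. I'll relax the press, then release.

Request:
step_arm(moves="0 0 -0.005 0 0 0;0 0 0 0 0 0;0 0 0 0 0 0")

```text
t: 16.3
position: [0.4934, -0.0707, 0.0714]
tcp_rot: [0.813, 0.582, 0.0, 0.0]
force: [-2.7, 0.4, 4.8]
grip_width: 0.29
finger_force: 43.7
```

Request:
step_arm(moves="0 0 0 0 0 0;0 0 0 0 0 0;0 0 0 0 0 0;0 0 0 0 0 0;0 0 0 0 0 0;0 0 0 0 0 0;0 0 0 0 0 0;0 0 0 0 0 0", gripper=-0.2)

```text
t: 16.97
position: [0.4932, -0.0706, 0.0711]
tcp_rot: [0.813, 0.582, -0.0, -0.0]
force: [-0.3, -0.5, 0.2]
grip_width: 0.603
finger_force: 0.0
```

Request:
step_arm(moves="0 0 -0.03 0 0 0;0 0 -0.08 0 0 0;0 0 -0.15 0 0 0;0 0 -0.2 0 0 0;0 0 -0.2 0 0 0;0 0 -0.2 0 0 0;0 0 -0.1 0 0 0;0 0 0 0 0 0;0 0 0 0 0 0")

```text
t: 17.72
position: [0.4941, -0.0709, 0.2174]
tcp_rot: [0.813, 0.582, 0.001, 0.001]
force: [0.4, -0.1, -0.7]
grip_width: 0.604
finger_force: 0.0
```

```bash
python3 - <<'E'
from h import *
p,d,c=grab('scene');cv2.imwrite('pics/s2.png',cv2.resize(p[180:360,140:380],None,fx=3.2,fy=3.2,interpolation=cv2.INTER_CUBIC)[:,:,::-1])
p,d,c=grab('wrist')
def pt(u,v):
    o,r=ray(c,u,v,True); return o+r*d[v,u]/(np.array(c['R'])@r)[2]
P=np.array([pt(u,v) for v in range(120,330) for u in range(200,360)])
m=(np.hypot(P[:,0]-.493,P[:,1]+.07)<.011)&(P[:,2]>.08)&(P[:,2]<.13);print('handle top',m.sum(),np.median(P[m],0),'expect z .101')
E
```

```text
handle top 533 [ 0.49308051 -0.06991389  0.10147612] expect z .101
```

View pics/s2.png

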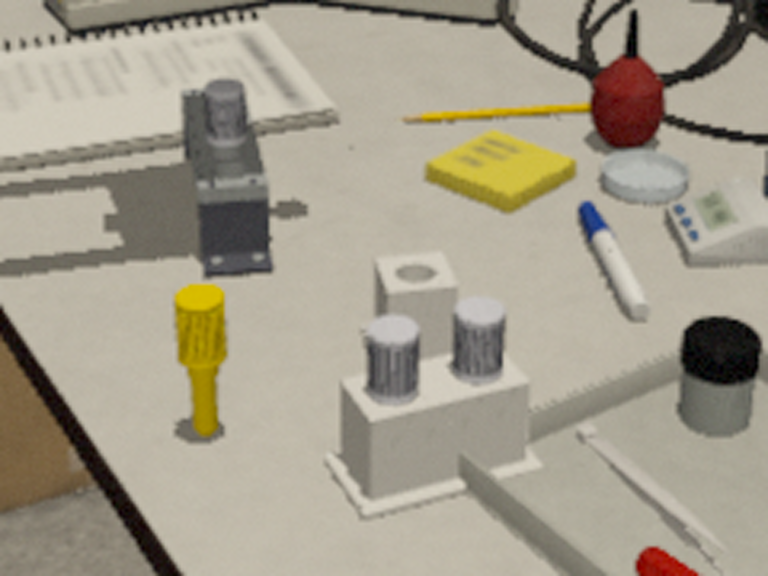

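The pin stands upright in hole 4 at (226,110), with its handle top at z = 0.1015 (0.101 expected). The twin pins, the yellow pin and the other things are as they were. Handing in.

```bash
python3 -c "
from rig import close_job
print(close_job())"
```

```text
the job is handed in; nothing more can be done
None
```

The pin is the 17 mm one: its nose dropped about 2.5 mm into hole 3 and stopped at about 8 N, so it now stands seated on its shoulder in hole 4 (18.5 mm), released after about 18 s. I skipped hole 1 because the camera showed a shank of about 17 mm.

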